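# Set the photometer's filter turret and start the reading

### The job

On the photometer, push the filter turret's tab round with a fingertip until it points at the mark shaped like a cross, and leave it there; push it from one side, do not grip it. Only when it points at the cross, press the start button behind the turret fully down and let it come back up. Leave the vials, rack and everything else on the bench where they are.

Things in the scene. Friction and masses are not known exactly. Their poses are not given: they have to be found in the camera images.
- photometer: White bench instrument, fixed to the table, its yaw varies; flat top deck 90 mm above the table. Origin on the table straight under the turret's axis; axes as turret_axis. It spans x -150 to 170 mm, y -155 to 155 mm. A grey lamp bridge, 30 mm tall, stands along the deck's rear edge (x 140 to 168 mm, y -100 to 100 mm).
- turret_axis (a point): Point on the filter turret's vertical turning axis, at the height of the photometer's flat deck. z up, -x to the instrument's front (robot side), y to its left seen from the robot. The turret is an aluminium disc, 110 mm diameter, its top 28 mm above the deck (black hub cap to 35 mm), with dark round filter windows.
- turret (a joint): Turret angle, rad: 0 = tab points straight to the instrument's front (-x of turret_axis); positive = anticlockwise seen from above. Stops at -1.95 and 1.95. Starts between -0.4 and 0.4. No click stops, no spring: it turns with steady friction (about 2 N at the tab) and stays where it is left.
- tab (a point): Middle of the turret's one protruding tab, an upright radial fin on the disc's rim with a black rubber pad on each side; 88 mm from the axis, 24 mm above the deck. The fin reaches to 105 mm from the axis, from 6 to 42 mm above the deck, 8 mm thick (16 mm over the pads). The deck around is free but for the flat marks. -x of this point is outwards along the fin.
- tab_pad_left: Rubber pad, 30 x 4 x 28 mm, on the tab's side that faces clockwise seen from above (the instrument's left, +y, side when the tab points to the front); origin at its centre, 86 mm from the axis and 24 mm above the deck. Pushing on it raises turret; it gives by up to 1 mm.
- tab_pad_right: The same rubber pad on the tab's opposite side; pushing on it lowers turret.
- pointer (a point): The spot on the deck that the tab points at: on the fin's centre line, 125 mm from the turning axis (20 mm beyond the fin's outer end), 2 mm above the deck.
- mark_cross: The mark for the wanted position: a black raised cross (two crossed bars, 36 x 11 mm each, 2 mm high) on the deck; origin at its centre, on the deck, 125 mm from the turning axis. It sits at one of four positions, at turret angles -1.6, -0.9, 0.9 or 1.6 rad; the other three hold black marks of other shapes.
- mark_bar: Another position's mark: a single black bar 36 x 11 mm, 2 mm high; origin at its centre on the deck.
- mark_square: Another position's mark: a black square, 28 mm, 2 mm high; origin at its centre on the deck.
- mark_disc: Another position's mark: a black round disc, 30 mm diameter, 2 mm high; origin at its centre on the deck.
- start_top (a point): Centre of the top of the grey round start button (30 mm diameter) in its black housing, on the deck behind the turret, 92 mm from the turning axis towards the instrument's rear (+x of turret_axis). Pressed straight down; 5 N takes it fully down.
- start (a joint): Travel of the start button, m: 0 = up, 0.006 = fully down. It springs back when let go.
- vial_a: Capped amber vial, 22 mm diameter, 45 mm tall, standing loose on the deck's rear left corner; origin at the centre of its underside. Leave alone.
- vial_b: The same kind of vial on the deck's rear right corner. Leave alone.
- tube_rack: Blue rack full of capped tubes, 180 x 70 x 102 mm, on the table to the left of the photometer; origin at the centre of its underside. Leave alone.
- mouse: Black computer mouse, 95 x 58 x 30 mm, on the table left of the photometer near its front; origin on its underside. Leave alone.
- reagent_bottle: Amber bottle, 56 mm diameter, 130 mm tall, on the table right of the photometer; origin at the centre of its underside. Leave alone.
- beaker: Clear plastic beaker, 64 mm diameter, 75 mm tall, on the table right of the photometer; origin at the centre of its underside. Leave alone.
- tip_box: Grey pipette tip box with clear top, 117 x 87 x 63 mm, on the table further right; origin at the centre of its underside. Leave alone.

How it is judged:
On the way, in this order (a step that is already met when the one before it is completed fails the run):
1. the tab points at the cross and the turret is at rest (horizontal distance between pointer and mark_cross below 0.012 m and velocity of joint turret between -0.1 and 0.1 rad/s), for 0.3 s.
2. the start button is pressed down while the tab points at the cross (horizontal distance between pointer and mark_cross below 0.012 m and value of joint start above 0.0045 m), for 0.05 s.
At the end, for the whole second after the job is handed in: The tab's centre line points within 12 mm of the centre of the cross (about 5 degrees), the turret is at rest, the start button has been pressed (at least 4.5 of its 6 mm) after the turret was set and is up again (within 2 mm), and every loose thing is within 20 mm of where it stood (horizontal distance between pointer and mark_cross below 0.012 m and velocity of joint turret between -0.05 and 0.05 rad/s and value of joint start below 0.002 m and distance of each of vial_a, vial_b, tube_rack, mouse, reagent_bottle, beaker, tip_box from where it was at the start of the episode below 0.02 m); the robot touches nothing.
It fails at once if the tab is gripped: both of its side pads pressed by the fingers at once (contact force between the fingers and tab_pad_left above 0.5 N and contact force between the fingers and tab_pad_right above 0.5 N).
It fails at once if the start button is pressed while the tab does not point at the cross (more than 15 mm off) (value of joint start above 0.0045 m and horizontal distance between pointer and mark_cross above 0.015 m).
It fails at once if a bystander is moved more than 20 mm, lifted or knocked over (distance of any of vial_a, vial_b, tube_rack, mouse, reagent_bottle, beaker, tip_box from where it was at the start of the episode above 0.02 m or angle between any of vial_a, vial_b, tube_rack, mouse, reagent_bottle, beaker, tip_box's own z axis and vertical above 0.4 rad).
It also fails if it takes over 45 s, if anything falls off the work surface, if the arm or the gripper's body presses on something with over 40 N, if the wrist force passes 120 N, or if a joint passes its speed limit or range.

### The arm

A 6-joint arm with a two-finger parallel gripper is mounted at the origin on the work surface. World frame = base frame: x ahead of the robot, y to its left, z up, the work surface at z = 0. Lengths are in m, angles in rad, forces in N, time in s.
With the tool pointing down it reaches from about 0.25 to 0.725 m from the base axis. Payload 4 kg.
Tool frame: the origin (TCP) lies between the finger pads; the fingertips stand bot.tip_reach ahead of it and the grasp point (between the pads) lies 6 mm ahead of it (bot.tip_reach is the distance from the TCP to the fingertips, in m); x points along the fingers, y is the direction in which the jaws open and shut, and the axes are right-handed (so a half turn about x gives the same grasp; the last joint's range is limited). The gripper opens to 85 mm and grips with 20 to 120 N. Pads are 22 mm wide; open, the fingers measure 114 mm over their backs; the gripper's body (76 mm by 85 mm) begins 54 mm behind the grasp point. The pads swing forward as they close: fully open they stand 13 mm farther back than shut.
Start: joints at [1.278, 0.241, 0.005, 1.335, 0, 1.571], TCP at [0.144, 0.479, 0.256] pointing down, gripper open.
Joint ranges: [-2.72, 2.72], [-1.05, 1.87], [-1.09, 1.28], [-1.99, 2.15], [-1.42, 1.44], [-3.14, 3.14]. Speed limits (rad/s): [2.79, 2.79, 3.14, 3.14, 3.14, 3.14].

### API

Orientations are given as [roll, pitch, yaw] about the fixed x, y, z axes, in that order (R = Rz(yaw) Ry(pitch) Rx(roll)).
In Python, from rig import bot gives the robot as it stands.
- The arm moves only by the tool drive_tool, never from a script. Its argument "series" is a list of rows, each a list of 7 numbers: the shift along the tool's x, y, z in mm, then the turn, a rotation vector about the tool's x, y, z in rad, then the opening, from 0 (shut) to 1 (fully open). A call has 1 to 12 rows; each row is the pose to reach, as a shift and turn from the pose commanded when the call began, along the tool's axes at that moment; what a row does not reach only later rows make up. A row lasts 1/10 s, in which the tool goes at most 50 mm and 8.59 degrees, less where a joint would pass 70% of its speed; a pose out of reach is approached as far as the arm can. A call with a gripper value outside its range is refused whole. The fingers move at their own pace and stop on an object; the grip force is fixed at half the most. Time passes only in rows, so rows that repeat a pose let the fingers close. It gives the time, the measured TCP pose, the force and the opening at its end, in the units of the state.
- bot.get_obs(): the state, without advancing time (a new reading comes with each control period).
- bot.camera(name): name is "scene" or "top"; returns (picture, depth): 480x640x3 uint8, blue, green, red; 480x640 float32, m along the optical axis (not along the pixel's ray), 0 where there is no reading.
- bot.camera_info(name): a dict with "fov_y" (degrees; the focal length in pixels is half the picture's height over the tangent of half this angle, whatever the lens; pixels are square), "cx", "cy" (the principal point, pixels), "R" (3x3) and "t" (3): a world point X has camera coordinates R X + t. Camera axes: x right, y down, z forward; pixel columns grow to the right and rows downward; lengths in m; the calibration is good to about 2 mm. A picture is of the moment at which its call begins. camera_info takes no time and is no camera call.
- bot.finish_job(): hands the job in, once; it reports no verdict.
The state is a dict: "time": time; "qpos": joint angles; "joint_vel": joint speeds; "joint_efforts": joint torques, N m; "ee_pos": TCP position; "tool_rot": TCP orientation; "ft_force": force on the tool from outside, world axes, zero at the start; "torque": the same for the moment, N m; "width": opening from 0.0 (shut) to 1.0 (fully open).
Only numpy, scipy, OpenCV 4.12 (cv2) and the standard library are available. Lean on these libraries where they do the work, as an engineer would, in place of code of your own. Each camera call takes 0.05 s, during which the arm holds its last target. There are 200 camera calls.

## Working session

There is one attempt and no reset: what is moved stays moved. The work goes in short steps, Python scripts to look and compute and a tool call to move; the robot and the scene stay as the last step left them, time stands still between calls to the robot, and variables do not carry over. Pictures are saved under pics/ and viewed, about 8 in all and at most 12, crops included, and the job is handed in when it is done.

Besides the shell and the picture viewer there is one more tool, called after "Call:" as name(argument=value, ...) on one line, values as JSON. drive_tool: Moves the arm, as the interface text tells. Its arguments: {"type":"object","properties":{"series":{"type":"array"}},"required":["series"]}

```bash
mkdir -p pics; cat > h.py <<'E'
from rig import bot
import numpy as np, cv2
def K(n):
    i=bot.camera_info(n); f=240/np.tan(np.radians(i["fov_y"])/2)
    return f,i["cx"],i["cy"],np.array(i["R"]),np.array(i["t"])
def ray(n,u,v,z):
    f,cx,cy,R,t=K(n); d=R.T@np.array([(u-cx)/f,(v-cy)/f,1]); c=-R.T@t
    return c+d*(z-c[2])/d[2]
def proj(n,X):
    f,cx,cy,R,t=K(n); p=R@np.array(X)+t
    return np.array([cx+f*p[0]/p[2],cy+f*p[1]/p[2]])
E
python3 - <<'E'
from h import *
for n in("top","scene"):
    p,d=bot.camera(n); cv2.imwrite(f"pics/{n}0.png",p); np.save(f"{n}0.npy",d); print(n,bot.camera_info(n))
o=bot.get_obs(); print(o,bot.tip_reach)
E
```

```text
top {'fov_y': 57.64086647971611, 'cx': 319.2370033790564, 'cy': 239.77404739914806, 'R': array([[-0.02093013, -0.99977982,  0.00149382],
       [-0.99720763,  0.0207691 , -0.07173273],
       [ 0.07168591, -0.00299102, -0.99742277]]), 't': array([-0.00187491,  0.53445965,  0.90124491])}
scene {'fov_y': 57.51539231294379, 'cx': 319.5944541753195, 'cy': 244.98849487152108, 'R': array([[-0.32039927,  0.94722806, -0.01016468],
       [ 0.7423732 ,  0.24441311, -0.62381429],
       [-0.58841002, -0.20741563, -0.7815065 ]]), 't': array([ 0.19541931, -0.36010126,  1.1951176 ])}
{'time': 0.1, 'qpos': array([1.27799608e+00, 2.41342964e-01, 3.86018167e-03, 1.33521154e+00,
       1.14950130e-05, 1.57081337e+00]), 'joint_vel': array([ 0.00021584, -0.00019542,  0.00309464, -0.00165693, -0.0007219 ,
       -0.00042531]), 'joint_efforts': array([ 3.20458412e-04, -3.73137653e+01,  2.53010452e+01,  1.08336448e-02,
        5.63916512e-05,  8.76373321e-06]), 'ee_pos': array([0.14416336, 0.47822044, 0.25549975]), 'tool_rot': array([-1.5768356,  1.5688983, -1.8696529]), 'ft_force': array([-0.42773058, -1.96722233, -0.25588995]), 'torque': array([-0.01193886, -0.02316625,  0.03944065]), 'width': 0.9969722897254536} 0.025
```

View pics/top0.png

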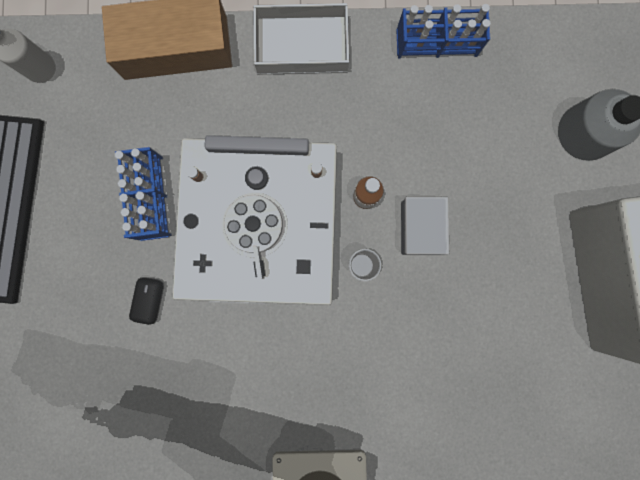

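View pics/scene0.png

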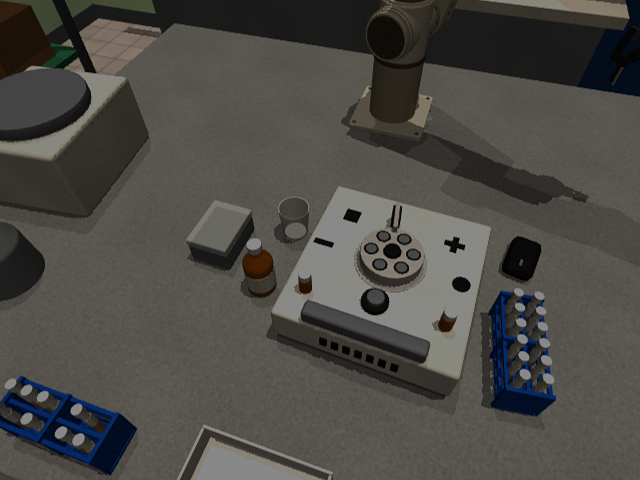

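The top view shows the cross at (202,263), front left, the disc at (191,221), the bar at (319,225), the square at (303,267), the tab near (260,262) pointing to the front, and the button at (256,178). The scene view agrees. The cross is therefore at -0.9 rad, and I have to push the right pad towards +y. Next I fit the instrument pose from the marks.

```bash
cat > meas.py <<'E'
from h import *
def marks(p,n,seeds,z=0.092,thr=60):
    g=p.max(2); m=(g<thr).astype(np.uint8)
    k,lab,st,ce=cv2.connectedComponentsWithStats(m)
    out=[]
    for s in seeds:
        i=min(range(1,k),key=lambda j:np.hypot(*(ce[j]-s))+ (1e3 if st[j][4]<12 else 0))
        out.append(ray(n,*ce[i],z)); print(n,s,ce[i].round(1),st[i][4],out[-1].round(4))
    return np.array(out)
ang=np.array([-.9,-1.6,1.6,.9])  # cross disc bar square
L=np.c_[-.125*np.cos(ang),-.125*np.sin(ang)]
def fit(W):
    a=L-L.mean(0); b=W[:,:2]-W[:,:2].mean(0)
    y=np.arctan2((a[:,0]*b[:,1]-a[:,1]*b[:,0]).sum(),(a*b).sum())
    R=np.array([[np.cos(y),-np.sin(y)],[np.sin(y),np.cos(y)]]); t=W[:,:2].mean(0)-R@L.mean(0)
    print("yaw",y,"axis",t,"res mm",(1e3*(W[:,:2]-(L@R.T+t))).round(1).tolist()); return y,R,t
E
python3 - <<'E'
from meas import *
S={"top":[(202,263),(191,221),(319,225),(303,267)],"scene":[(455,244),(461,284),(324,242),(352,215)]}
d=np.load("top0.npy")
for n in S:
    p=cv2.imread(f"pics/{n}0.png"); W=marks(p,n,S[n],0.092,60 if n=="top" else 25); y,R,t=fit(W)
    for nm,q in dict(axis=[0,0,.125],btn=[.092,0,.11],tab=[-.088,0,.132]).items():
        print(nm,proj(n,[*(R@q[:2]+t),q[2]]).round(1))
    f,cx,cy,Rc,tc=K(n); dd=np.load(f"{n}0.npy")
    for (u,v) in ([(150,200),(230,280),(256,178),(253,223),(260,262)] if n=="top" else [(375,299),(392,251),(396,215),(410,220)]):
        z=dd[v,u]; print((u,v),(Rc.T@(np.array([(u-cx)/f*z,(v-cy)/f*z,z])-tc)).round(3))
p=cv2.imread("pics/top0.png")[225:295,225:295]; a=cv2.resize(p,None,fx=8,fy=8,interpolation=cv2.INTER_NEAREST)
p=cv2.imread("pics/scene0.png")[190:260,360:430]; b=cv2.resize(p,None,fx=8,fy=8,interpolation=cv2.INTER_NEAREST)
cv2.imwrite("pics/crop.png",cv2.resize(np.hstack([a,b]),(800,400)))
E
```

```text
top (202, 263) [188.8 221.4] 29 [0.5701 0.2405 0.092 ]
top (191, 221) [188.8 221.4] 29 [0.5701 0.2405 0.092 ]
top (319, 225) [262.2 184.3] 23 [0.6403 0.0967 0.092 ]
top (303, 267) [262.2 268. ] 35 [0.4766 0.0986 0.092 ]
yaw -0.012088926416281325 axis [0.60132505 0.16861988] res mm [[45.3, -27.0], [-36.3, -53.0], [36.8, 53.1], [-45.8, 26.9]]
axis [221.9 202.2]
btn [223.9 156.1]
tab [220.7 248.8]
(150, 200) [0.619 0.328 0.061]
(230, 280) [0.455 0.162 0.089]
(256, 178) [0.649 0.106 0.111]
(253, 223) [0.561 0.111 0.124]
(260, 262) [0.487 0.098 0.128]
scene (455, 244) [454.3 244.5] 145 [0.4897 0.2172 0.092 ]
scene (461, 284) [460.9 284. ] 191 [0.5721 0.2395 0.092 ]
scene (324, 242) [323.4 242.1] 84 [ 0.5583 -0.0092  0.092 ]
scene (352, 215) [352.1 215.4] 146 [0.4787 0.0222 0.092 ]
yaw -0.056033560141123 axis [0.56167593 0.11536534] res mm [[0.2, -0.2], [-0.2, -0.4], [-0.1, 0.4], [0.1, 0.2]]
axis [392.3 249.2]
btn [375.2 297. ]
tab [406.3 211. ]
(375, 299) [0.658 0.111 0.111]
(392, 251) [0.566 0.116 0.126]
(396, 215) [0.49  0.105 0.133]
(410, 220) [0.455 0.13  0.091]
```

View pics/crop.png

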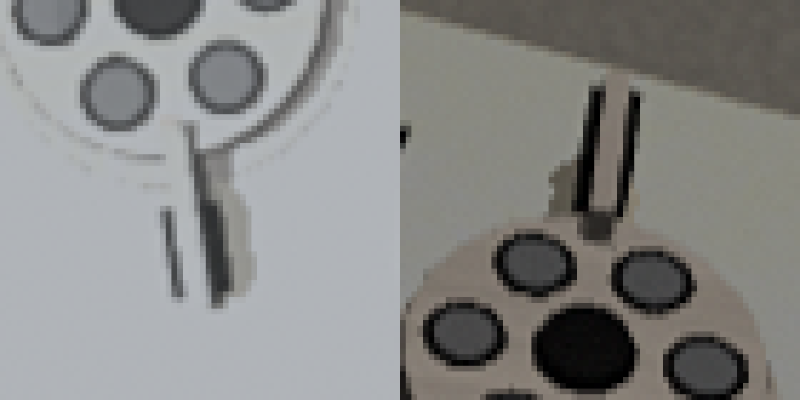

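The crop shows the fin with its two black pads. In the scene view its top runs from about (398,202) to (395,227). I'll redo the top marks with a better threshold, get the tab angle, and plan the push.

```bash
python3 - <<'E'
from meas import *
p=cv2.imread("pics/top0.png"); W=marks(p,"top",[(202,263),(191,221),(319,225),(303,267)],.092,90); fit(W)
y,R,t=-.056,None,np.array([.5617,.1154])
R=np.array([[np.cos(y),-np.sin(y)],[np.sin(y),np.cos(y)]])
def rep(n,u,v,z):
    X=ray(n,u,v,z); q=R.T@(X[:2]-t); print(n,X.round(4),"local",q.round(4),"ang",np.arctan2(-q[1],-q[0]).round(3),"r",np.hypot(*q).round(4))
for a in [("scene",398,202.2),("scene",394.8,227.1)]: rep(*a,.132)
# top crop: fin top white strip between pads
for u,v in [(225+195/5.714,225+300/5.714),(225+190/5.714,225+210/5.714)]: rep("top",u,v,.13)
from scipy.spatial.transform import Rotation as Ro
o=bot.get_obs(); M=Ro.from_euler("xyz",o["tool_rot"]).as_matrix(); print(M.round(3))
for a in (-.9,): print("cross",R@[-.125*np.cos(a),-.125*np.sin(a)]+t)
print("btn",R@[.092,0]+t)
E
```

```text
top (202, 263) [202.3 262.9] 149 [0.489  0.2142 0.092 ]
top (191, 221) [190.5 220.8] 160 [0.5714 0.2371 0.092 ]
top (319, 225) [318.1 225.1] 84 [ 0.5577 -0.0113  0.092 ]
top (303, 267) [303.  266.5] 173 [0.478  0.0196 0.092 ]
yaw -0.05494239705252811 axis [0.56098332 0.11291111] res mm [[0.2, -0.7], [-0.1, -0.3], [-0.1, 0.8], [-0.0, 0.2]]
scene [0.4569 0.1015 0.132 ] local [-0.1039 -0.0198] ang 0.188 r 0.1058
scene [0.5179 0.1091 0.132 ] local [-0.0433 -0.0087] ang 0.199 r 0.0442
top [0.4589 0.0996 0.13  ] local [-0.1017 -0.0216] ang 0.209 r 0.104
top [0.488  0.1009 0.13  ] local [-0.0728 -0.0186] ang 0.251 r 0.0752
[[-0.001  0.289  0.957]
 [-0.002  0.957 -0.289]
 [-1.    -0.002 -0.   ]]
cross [0.48960098 0.21751137]
btn [0.65355578 0.11025069]
```

```bash
cat > plan.py <<'E'
from h import *
from scipy.spatial.transform import Rotation as Ro
Y=-.0555; T=np.array([.5613,.1142]); R2=np.array([[np.cos(Y),-np.sin(Y)],[np.sin(Y),np.cos(Y)]])
def pushpose(a,off,r=.086,z=.13):
    "tool centre world xyz + heading of tool y, off = m behind fin centre plane"
    c=np.array([-np.cos(a),-np.sin(a)])*r; n=np.array([-np.sin(a),np.cos(a)])
    w=R2@(c-off*n)+T; d=R2@n
    return np.array([*w,z]),np.arctan2(d[1],d[0])
def rows(targets):
    o=bot.get_obs(); M=Ro.from_euler("xyz",o["tool_rot"]).as_matrix(); p=o["ee_pos"]
    print("t",o["time"],"ee",p.round(4),"F",o["ft_force"].round(1),"q",o["qpos"].round(2))
    for P,h in targets:
        y=np.array([np.cos(h),np.sin(h),0]); x=np.array([0,0,-1.]); D=np.c_[x,y,np.cross(x,y)]
        print((M.T@(P-p)*1e3).round(1).tolist(),Ro.from_matrix(M.T@D).as_rotvec().round(3).tolist())
E
python3 - <<'E'
from plan import *
rows([pushpose(.2,.038,z=.25),pushpose(.2,.038,z=.13)])
E
```

```text
t 0.1 ee [0.1442 0.4782 0.2555] F [-0.4 -2.  -0.3] q [1.28 0.24 0.   1.34 0.   1.57]
[6.1, -299.0, 442.6] [-0.437, -0.0, 0.002]
[126.1, -298.7, 442.6] [-0.437, -0.0, 0.002]
```

Call:
drive_tool(series=[[0,-25,37,-0.04,0,0,0],[0,-50,74,-0.08,0,0,0],[0,-76,113,-0.12,0,0,0],[0,-102,151,-0.15,0,0,0],[0,-128,190,-0.19,0,0,0],[0,-154,228,-0.23,0,0,0],[0,-180,267,-0.26,0,0,0],[0,-206,305,-0.3,0,0,0],[0,-232,344,-0.34,0,0,0],[0,-258,382,-0.38,0,0,0],[0,-280,415,-0.42,0,0,0],[0,-299,443,-0.437,0,0,0]])

```text
time: 1.3
ee_pos: [0.483, 0.0625, 0.2558]
tool_rot: [-3.065, 1.57, -2.922]
ft_force: [-0.2, -0.4, 0.8]
width: -0.002
```

Call:
drive_tool(series=[[0,0,0,0,0,0,0],[0,0,0,0,0,0,0],[0,0,0,0,0,0,0]])

```text
time: 1.6
ee_pos: [0.4814, 0.0651, 0.256]
tool_rot: [2.869, 1.569, 3.014]
ft_force: [0.2, 0.3, -0.5]
width: 0.001
```

```bash
python3 - <<'E'
from plan import *
rows([pushpose(.2,.038,z=.13)]); print(bot.get_obs()["width"])
p,d=bot.camera("scene"); cv2.imwrite("pics/s1.png",p[130:350,260:520].repeat(2,0).repeat(2,1))
E
```

```text
t 1.6 ee [0.4814 0.0651 0.256 ] F [ 0.2  0.3 -0.5] q [ 0.13  0.21 -0.03  1.33  0.   -0.01]
[126.0, -1.0, 0.3] [0.0, -0.001, -0.0]
0.000607787686467137
```

View pics/s1.png

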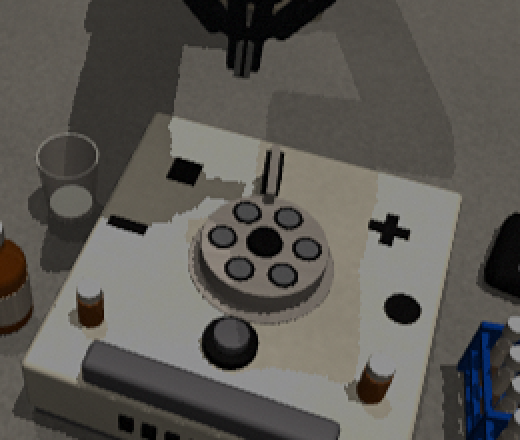

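The shut fingertips hang right of the tab at crop (243,62), well clear of everything. The shut fingers are about 30 mm across. Next I descend.

Call:
drive_tool(series=[[30,0,0,0,0,0,0],[60,0,0,0,0,0,0],[85,0,0,0,0,0,0],[105,0,0,0,0,0,0],[118,0,0,0,0,0,0],[126,0,0,0,0,0,0],[126,0,0,0,0,0,0],[126,0,0,0,0,0,0]])

```text
time: 2.45
ee_pos: [0.4824, 0.0651, 0.1309]
tool_rot: [0.006, 1.57, 0.151]
ft_force: [0.5, 0.3, 0.7]
width: -0.001
```

```bash
python3 - <<'E'
from plan import *
print(bot.get_obs()["torque"])
rows([pushpose(a,o) for a,o in [(.2,.030)]+[(x,.023) for x in np.arange(.2,-.61,-.08)]])
E
```

```text
[-0.02342353  0.00530982  0.00732603]
t 2.45 ee [0.4824 0.0651 0.1309] F [0.5 0.3 0.7] q [ 0.13  0.31 -0.25  1.01  0.   -0.01]
[0.9, 7.2, -0.8] [0.001, 0.001, -0.0]
[0.9, 14.2, -0.8] [0.001, 0.001, -0.0]
[0.9, 21.1, -2.4] [0.081, 0.001, -0.0]
[0.9, 28.2, -3.4] [0.161, 0.001, -0.0]
[0.9, 35.3, -3.8] [0.241, 0.001, -0.0]
[0.9, 42.4, -3.7] [0.321, 0.001, -0.0]
[0.9, 49.5, -3.0] [0.401, 0.001, -0.0]
[0.9, 56.5, -1.7] [0.481, 0.001, -0.0]
[0.9, 63.4, 0.1] [0.561, 0.001, -0.0]
[0.9, 70.1, 2.5] [0.641, 0.001, -0.0]
[0.9, 76.6, 5.4] [0.721, 0.001, -0.0]
[0.9, 82.9, 8.8] [0.801, 0.001, -0.0]
```

Call:
drive_tool(series=[[1,7,-1,0,0,0,0],[1,14,-1,0,0,0,0],[1,21,-2,0.08,0,0,0],[1,28,-3,0.16,0,0,0],[1,35,-4,0.24,0,0,0],[1,42,-4,0.32,0,0,0],[1,49,-3,0.4,0,0,0],[1,56,-2,0.48,0,0,0],[1,63,0,0.56,0,0,0],[1,70,2,0.64,0,0,0],[1,77,5,0.72,0,0,0],[1,83,9,0.8,0,0,0]])

```text
time: 3.65
ee_pos: [0.4786, 0.1485, 0.1298]
tool_rot: [-1.556, 1.57, -2.215]
ft_force: [-1.7, -0.4, 1.7]
width: -0.0
```

```bash
python3 - <<'E'
from plan import *
rows([pushpose(x,.023) for x in (-.6,-.66,-.72,-.78,-.84)])
p,d=bot.camera("scene"); q,d=bot.camera("top"); cv2.imwrite("pics/s2.png",np.hstack([cv2.resize(p[170:330,310:510],(400,320)),cv2.resize(q[160:320,160:360],(400,320))]))
E
```

```text
t 3.65 ee [0.4786 0.1485 0.1298] F [-1.7 -0.4  1.7] q [ 0.3   0.34 -0.21  1.02 -0.    0.96]
[-0.2, 0.2, 0.4] [-0.003, 0.0, 0.001]
[-0.2, 5.4, -0.8] [0.057, 0.0, 0.001]
[-0.2, 10.6, -1.7] [0.117, 0.0, 0.001]
[-0.2, 15.9, -2.3] [0.177, 0.0, 0.001]
[-0.2, 21.3, -2.6] [0.237, 0.0, 0.001]
```

View pics/s2.png

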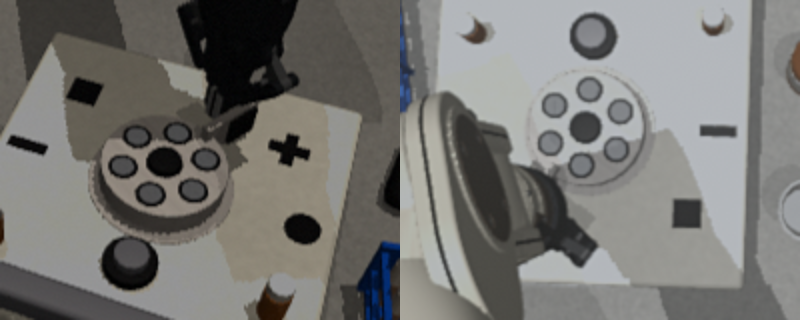

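The tab turned with the finger and now points short of the cross. I push on to about -0.85, then back off and measure.

Call:
drive_tool(series=[[0,5,-1,0.06,0,0,0],[0,11,-2,0.12,0,0,0],[0,16,-2,0.18,0,0,0],[0,21,-3,0.24,0,0,0],[0,21,-3,0.24,0,0,0],[0,21,-3,0.24,0,0,0],[0,0,-3,0.24,0,0,0],[0,-30,-3,0.24,0,0,0],[-40,-30,-3,0.24,0,0,0],[-80,-40,-40,0.24,0,0,0],[-80,-70,-80,0.24,0,0,0],[-80,-100,-90,0.24,0,0,0]])

```text
time: 4.95
ee_pos: [0.3455, 0.1246, 0.2107]
tool_rot: [1.52, 1.567, 0.629]
ft_force: [0.3, -0.5, 0.1]
width: 0.001
```

```bash
python3 - <<'E'
from plan import *
rows([pushpose(-.84,.023)])
p,d=bot.camera("scene"); cv2.imwrite("pics/scene3.png",p); q,_=bot.camera("top"); cv2.imwrite("pics/top3.png",q)
a=cv2.resize(p[195:275,390:490],(400,320),interpolation=0);b=cv2.resize(q[210:290,180:280],(400,320),interpolation=0)
cv2.imwrite("pics/s3.png",np.hstack([a,b]))
# expected fin-top pixels at candidate angles
for an in (-.8,-.85,-.9):
    for r in (.06,.105):
        w=R2@(r*np.array([-np.cos(an),-np.sin(an)]))+T
        print(an,r,"scene crop",((proj("scene",[*w,.132])-[390,195])*4).round(0),"top crop",((proj("top",[*w,.132])-[180,210])*4+[400,0]).round(0))
E
```

```text
t 4.95 ee [0.3455 0.1246 0.2107] F [ 0.3 -0.5  0.1] q [ 0.35  0.   -0.39  1.17  0.    1.24]
[81.2, 138.4, 57.6] [0.004, 0.0, -0.003]
-0.8 0.06 scene crop [132. 163.] top crop [585. 136.]
-0.8 0.105 scene crop [222. 132.] top crop [511. 201.]
-0.85 0.06 scene crop [136. 168.] top crop [581. 131.]
-0.85 0.105 scene crop [229. 141.] top crop [504. 193.]
-0.9 0.06 scene crop [139. 173.] top crop [577. 126.]
-0.9 0.105 scene crop [235. 149.] top crop [497. 184.]
```

View pics/s3.png

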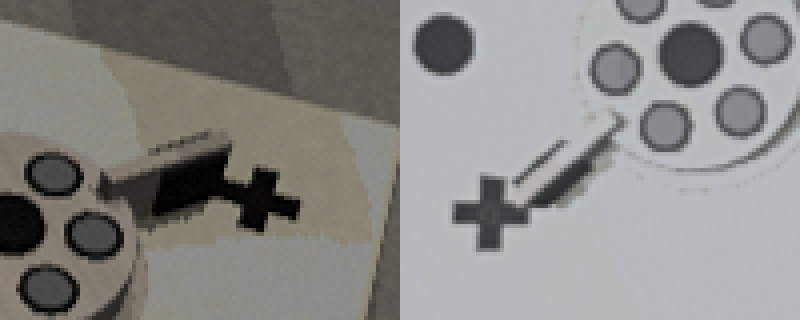

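The fin's outer end is at about (226,138) in the scene crop and (520,193) in the top crop. That gives about -0.82 rad, or 0.08 short. I return by the same path and push to nominal -0.92.

```bash
python3 - <<'E'
from plan import *
rows([pushpose(-.88,.07,z=.22),pushpose(-.88,.07),pushpose(-.88,.03),pushpose(-.92,.027),pushpose(-.92,.023)])
E
```

```text
t 5.05 ee [0.3427 0.1222 0.2094] F [0.7 0.2 0.1] q [ 0.34  0.   -0.4   1.17 -0.    1.24]
[-10.8, 99.0, 54.4] [0.042, -0.001, 0.002]
[79.2, 99.1, 54.4] [0.042, -0.001, 0.002]
[79.1, 139.1, 56.1] [0.042, -0.001, 0.002]
[79.1, 145.6, 55.4] [0.082, -0.0, 0.002]
[79.1, 149.6, 55.7] [0.082, -0.0, 0.002]
```

Call:
drive_tool(series=[[-5,30,30,0,0,0,0],[-5,70,54,0.04,0,0,0],[-5,99,54,0.05,0,0,0],[30,99,54,0.08,0,0,0],[60,99,55,0.08,0,0,0],[79,99,55,0.08,0,0,0],[79,115,55,0.08,0,0,0],[79,130,55,0.08,0,0,0],[79,138,55,0.08,0,0,0],[79,142,55,0.08,0,0,0],[79,146,55,0.08,0,0,0],[79,150,55,0.08,0,0,0]])

```text
time: 6.25
ee_pos: [0.4977, 0.174, 0.13]
tool_rot: [-1.637, 1.569, -2.613]
ft_force: [-1.5, -1.9, 0.2]
width: -0.001
```

Call:
drive_tool(series=[[0,0,0,0,0,0,0],[0,0,0,0,0,0,0],[0,-5,0,0,0,0,0],[0,-20,0,0,0,0,0],[0,-50,0,0,0,0,0],[-40,-50,0,0,0,0,0],[-80,-60,-30,0,0,0,0],[-100,-90,-60,0,0,0,0],[-120,-120,-80,0,0,0,0],[-120,-130,-90,0,0,0,0],[-120,-130,-90,0,0,0,0]])

```text
time: 7.35
ee_pos: [0.3392, 0.1764, 0.2511]
tool_rot: [1.5, 1.568, 0.526]
ft_force: [0.3, 0.5, 0.3]
width: -0.0
```

```bash
python3 - <<'E'
from plan import *
rows([])
p,d=bot.camera("scene"); q,_=bot.camera("top"); cv2.imwrite("pics/top4.png",q);cv2.imwrite("pics/scene4.png",p)
a=cv2.resize(p[195:275,390:490],(400,320),interpolation=0);b=cv2.resize(q[210:290,180:280],(400,320),interpolation=0)
im=np.hstack([a,b])
cv2.imwrite("pics/s4.png",im)
E
```

```text
t 7.35 ee [0.3392 0.1764 0.2511] F [0.3 0.5 0.3] q [ 0.48  0.01 -0.28  1.28  0.    1.45]
```

View pics/s4.png

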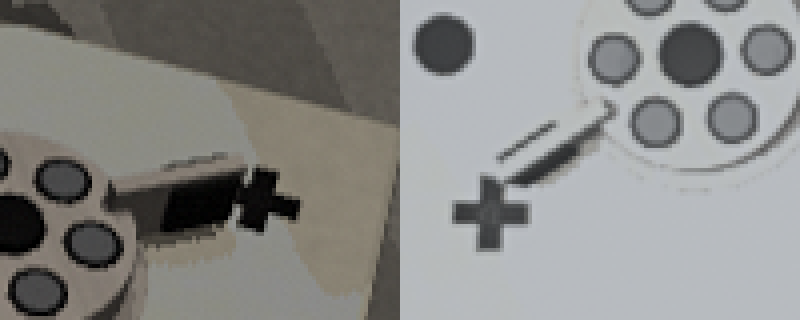

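The fin now seems to point at or slightly past the cross. I need a precise figure, so I'll use the six windows (the tab lies midway between two of them, 60° pitch) and check with the black pads.

```bash
cat > ang.py <<'E'
from plan import *
def ang(n,p):
    if n=="top": t=np.array([.5610,.1129])
    else: t=np.array([.5617,.1154])
    lab=[]
    g=cv2.cvtColor(p,cv2.COLOR_BGR2GRAY); m=(g<(150 if n=="top" else 95)).astype(np.uint8)
    k,L,st,ce=cv2.connectedComponentsWithStats(m)
    for i in range(1,k):
        X=ray(n,*ce[i],.118)[:2]-t; q=R2.T@X; r=np.hypot(*q)
        if .025<r<.048 and 40<st[i][4]<400: lab.append((np.arctan2(-q[1],-q[0]),r,st[i][4]))
    a=np.array([x[0] for x in lab]); 
    if len(a)==0: print(n,"none"); return
    ph=np.angle(np.exp(6j*a).mean())/6
    c=ph+np.pi/6+np.arange(-3,4)*np.pi/3
    print(n,len(a),"r",[round(x[1],4) for x in lab],"px",[x[2] for x in lab],"cand tab",c[np.abs(c)<2].round(3),"spread",abs(np.exp(6j*a).mean()).round(3))
E
python3 - <<'E'
from ang import *
for k in (0,3,4):
    for n in("top","scene"): ang(n,cv2.imread(f"pics/{n}{k}.png"))
E
```

```text
top 6 r [np.float64(0.0364), np.float64(0.0363), np.float64(0.0361), np.float64(0.0362), np.float64(0.0361), np.float64(0.0356)] px [np.int32(149), np.int32(148), np.int32(145), np.int32(147), np.int32(148), np.int32(151)] cand tab [-1.904 -0.857  0.191  1.238] spread 0.999
scene 6 r [np.float64(0.0371), np.float64(0.0369), np.float64(0.0362), np.float64(0.0361), np.float64(0.035), np.float64(0.0347)] px [np.int32(146), np.int32(144), np.int32(149), np.int32(155), np.int32(165), np.int32(165)] cand tab [-1.906 -0.858  0.189  1.236] spread 0.986
top 7 r [np.float64(0.0364), np.float64(0.0469), np.float64(0.0361), np.float64(0.0362), np.float64(0.036), np.float64(0.036), np.float64(0.0356)] px [np.int32(141), np.int32(178), np.int32(142), np.int32(140), np.int32(143), np.int32(143), np.int32(146)] cand tab [-1.871 -0.824  0.224  1.271] spread 0.718
scene 6 r [np.float64(0.0371), np.float64(0.0368), np.float64(0.0362), np.float64(0.0358), np.float64(0.0348), np.float64(0.035)] px [np.int32(134), np.int32(143), np.int32(147), np.int32(150), np.int32(153), np.int32(162)] cand tab [-1.866 -0.819  0.228  1.276] spread 0.986
top 7 r [np.float64(0.0465), np.float64(0.0363), np.float64(0.0363), np.float64(0.036), np.float64(0.036), np.float64(0.0361), np.float64(0.0357)] px [np.int32(174), np.int32(141), np.int32(139), np.int32(142), np.int32(146), np.int32(139), np.int32(146)] cand tab [-0.977  0.07   1.117] spread 0.807
scene 6 r [np.float64(0.0372), np.float64(0.0368), np.float64(0.0365), np.float64(0.0358), np.float64(0.035), np.float64(0.035)] px [np.int32(139), np.int32(144), np.int32(146), np.int32(154), np.int32(154), np.int32(159)] cand tab [-0.955  0.092  1.139] spread 0.988
```

```bash
sed -i 's/<r<.048/<r<.042/' ang.py; python3 - <<'E'
from ang import *
for k in (3,4): ang("top",cv2.imread(f"pics/top{k}.png"))
w=R2@[.092,0]+T; h=np.radians(30.1); print(w)
rows([(np.array([*w,z]),h) for z in (.25,.155,.136,.130)])
E
```

```text
top 6 r [np.float64(0.0364), np.float64(0.0361), np.float64(0.0362), np.float64(0.036), np.float64(0.036), np.float64(0.0356)] px [np.int32(141), np.int32(142), np.int32(140), np.int32(143), np.int32(143), np.int32(146)] cand tab [-1.864 -0.816  0.231  1.278] spread 1.0
top 6 r [np.float64(0.0363), np.float64(0.0363), np.float64(0.036), np.float64(0.036), np.float64(0.0361), np.float64(0.0357)] px [np.int32(141), np.int32(139), np.int32(142), np.int32(146), np.int32(139), np.int32(146)] cand tab [-1.997 -0.95   0.097  1.144] spread 0.999
[0.65315834 0.10909662]
t 7.45 ee [0.3407 0.1762 0.2501] F [ 1.1  0.4 -0.3] q [ 0.48  0.01 -0.28  1.28 -0.    1.45]
[0.5, 221.0, 230.8] [0.07, 0.0, -0.001]
[95.5, 220.9, 230.8] [0.07, 0.0, -0.001]
[114.5, 220.9, 230.8] [0.07, 0.0, -0.001]
[120.5, 220.9, 230.7] [0.07, 0.0, -0.001]
```

Both views give about -0.952 rad, so the pointer is about 6.5 mm from the cross centre. That is inside the 12 mm limit with margin, and it comes from a one-sided push as asked. I go to the button.

Call:
drive_tool(series=[[0,22,23,0,0,0,0],[0,48,50,0,0,0,0],[0,74,77,0,0,0,0],[0,100,104,0,0,0,0],[0,126,131,0,0,0,0],[0,152,158,0,0,0,0],[0,178,185,0,0,0,0],[0,200,208,0,0,0,0],[0,215,224,0,0,0,0],[0,221,231,0,0,0,0],[0,221,231,0,0,0,0],[0,221,231,0,0,0,0]])

```text
time: 8.65
ee_pos: [0.6529, 0.108, 0.2482]
tool_rot: [-2.024, 1.568, -3.001]
ft_force: [0.4, -0.1, -0.6]
width: -0.0
```

Call:
drive_tool(series=[[25,0,0,0,0,0,0],[50,0,0,0,0,0,0],[75,0,0,0,0,0,0],[90,0,0,0,0,0,0],[100,0,0,0,0,0,0],[105,0,0,0,0,0,0],[105,0,0,0,0,0,0],[105,0,0,0,0,0,0]])

```text
time: 9.45
ee_pos: [0.6532, 0.1088, 0.1464]
tool_rot: [1.127, 1.569, 0.151]
ft_force: [0.1, 0.6, 0.5]
width: -0.002
```

```bash
python3 - <<'E'
from plan import *
rows([(np.array([.6532,.1091,z]),np.radians(30)) for z in (.136,.130)])
p,_=bot.camera("scene"); cv2.imwrite("pics/s5.png",cv2.resize(p[200:360,280:480],(800,600)))
E
```

```text
t 9.45 ee [0.6532 0.1088 0.1464] F [0.1 0.6 0.5] q [ 0.17  0.62  0.3   1.25 -0.    1.14]
[10.4, 0.1, -0.3] [0.071, 0.001, -0.002]
[16.4, 0.1, -0.3] [0.071, 0.001, -0.002]
```

View pics/s5.png

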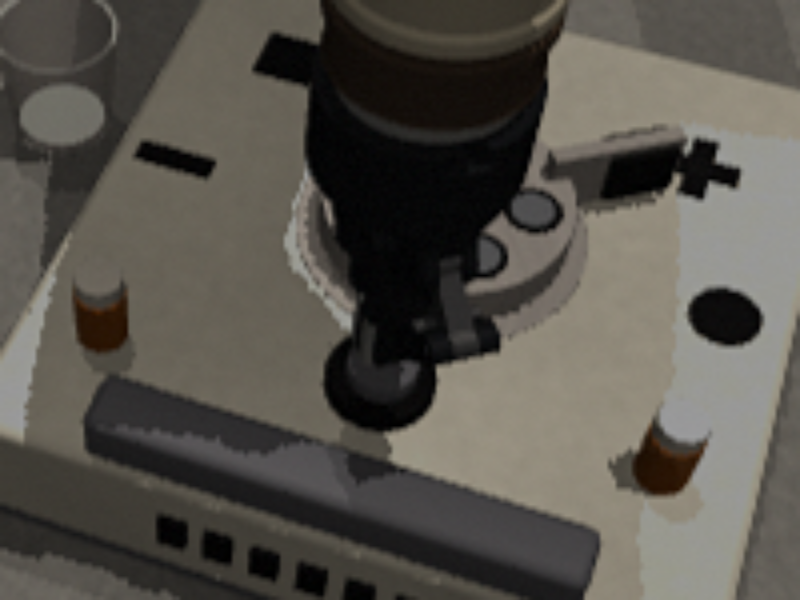

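The fingertips are centred over the button at crop (380,360), and the vials are clear. I press in small steps.

Call:
drive_tool(series=[[5,0,0,0,0,0,0],[9,0,0,0,0,0,0],[12,0,0,0,0,0,0],[14,0,0,0,0,0,0],[14,0,0,0,0,0,0]])

```text
time: 10.0
ee_pos: [0.6531, 0.1087, 0.1318]
tool_rot: [1.139, 1.57, 0.164]
ft_force: [0.4, 0.3, 4.2]
width: 0.001
```

Call:
drive_tool(series=[[1,0,0,0,0,0,0],[2,0,0,0,0,0,0],[3,0,0,0,0,0,0],[3,0,0,0,0,0,0]])

```text
time: 10.4
ee_pos: [0.6532, 0.1087, 0.131]
tool_rot: [1.129, 1.568, 0.153]
ft_force: [-2.9, -0.7, 12.4]
width: 0.002
```

At 4.2 N the button was nearly down, and it then went stiff at 12 N, so it has bottomed out. I add a small extra push and retreat straight up.

Call:
drive_tool(series=[[2,0,0,0,0,0,0],[2,0,0,0,0,0,0],[-5,0,0,0,0,0,0],[-20,0,0,0,0,0,0],[-50,0,0,0,0,0,0],[-90,0,0,0,0,0,0],[-120,0,0,0,0,0,0],[-120,-40,0,0,0,0,0],[-120,-80,-30,0,0,0,0],[-120,-110,-70,0,0,0,0],[-120,-140,-110,0,0,0,0],[-120,-160,-140,0,0,0,0]])

```text
time: 11.6
ee_pos: [0.4381, 0.1348, 0.2475]
tool_rot: [-2.004, 1.568, -2.98]
ft_force: [0.1, 2.0, 0.4]
width: -0.001
```

Call:
drive_tool(series=[[0,-30,-30,0,0,0,0],[0,-60,-60,0,0,0,0],[0,-75,-75,0,0,0,0],[0,-75,-75,0,0,0,0],[0,-75,-75,0,0,0,0]])

```text
time: 12.1
ee_pos: [0.3376, 0.1551, 0.2483]
tool_rot: [0.93, 1.57, -0.045]
ft_force: [0.5, 0.2, 0.3]
width: -0.0
```

```bash
python3 - <<'E'
from ang import *
rows([])
for n in("top","scene"):
    p,d=bot.camera(n); cv2.imwrite(f"pics/{n}6.png",p); ang(n,p)
    d0=np.load(f"{n}0.npy"); u,v=((256,178) if n=="top" else (375,299)); print("button depth before/after",np.median(d0[v-2:v+3,u-2:u+3]),np.median(d[v-2:v+3,u-2:u+3]))
E
```

```text
t 12.1 ee [0.3376 0.1551 0.2483] F [0.5 0.2 0.3] q [ 0.43 -0.01 -0.31  1.28 -0.    1.41]
top 6 r [np.float64(0.0363), np.float64(0.0363), np.float64(0.036), np.float64(0.036), np.float64(0.0361), np.float64(0.0357)] px [np.int32(141), np.int32(139), np.int32(142), np.int32(146), np.int32(140), np.int32(146)] cand tab [-1.998 -0.951  0.097  1.144] spread 0.999
button depth before/after 0.8354371 0.8351914
scene 6 r [np.float64(0.0371), np.float64(0.0367), np.float64(0.0364), np.float64(0.0358), np.float64(0.035), np.float64(0.035)] px [np.int32(140), np.int32(143), np.int32(147), np.int32(154), np.int32(155), np.int32(159)] cand tab [-0.955  0.093  1.14 ] spread 0.987
button depth before/after 0.69668424 0.6964234
```

View pics/scene6.png

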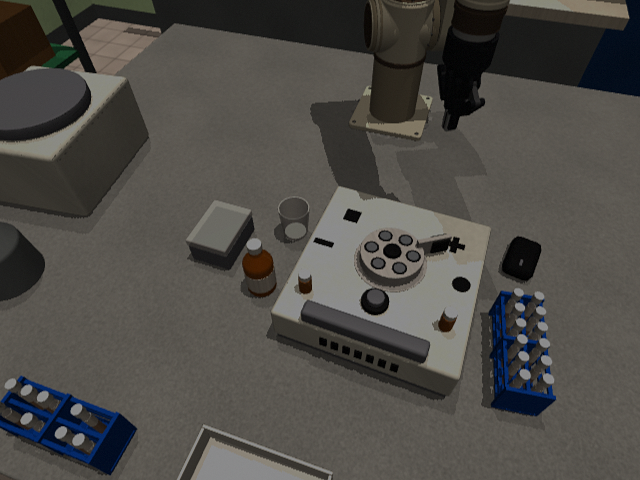

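The tab points at the cross at (455,244), the button at (375,299) is back up, and the vials, rack, mouse, bottle, beaker and tip box stand where they were. The arm is clear, so I hand in.

```bash
python3 -c "
from rig import bot
print(bot.finish_job())"
```

```text
the job is handed in; nothing more can be done
None
```

I pushed the tab's right pad round to the cross with the shut fingertips, in two pushes from the same side. Then I pressed the start button straight down, let it come back up, and moved the arm clear. The job is handed in; it took about 12 s of robot time.

- **Turret:** both cameras read about -0.95 rad against -0.9 for the cross. The second push went slightly past, so the pointer sits about 6.5 mm from the cross centre, inside the 12 mm limit. I did not push it back from the other side. The angle did not change between the press and the last pictures.
- **Button:** the force rose from 4.2 N to 12.4 N with under 1 mm more travel, so I take it as fully down. I did not read its travel directly. Its depth reading afterwards is within 0.3 mm of the start, so it is up.
- **Everything else:** the vials, rack, mouse, bottle, beaker and tip box look unmoved in the last picture. I judged this by eye and did not measure it.

No check failed. The first top-camera reading of the marks used a bad threshold and was redone; after that the two cameras placed the turret axis within about 2.5 mm of each other.

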